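# Screw down the filter press, pin its spindle and fold the keeper flap over

## Task

Turn the crank of the small filter press clockwise to screw the spindle down until the cross hole in its square neck is level and in line with the lock pin, with the crank handle on the side away from the pin. Push the lock pin fully home through the hole, then fold the keeper flap down flat behind the pin's knob. Let go of everything and leave the other things on the bench where they stand.

Things in the scene. Friction and masses are not known exactly. Their poses are not given: they have to be found in the camera images.
- press: Fixed filter press: grey base plate 110 x 265 x 12 mm, columns, aluminium bridge 64 mm wide, its top 80 mm above the bench. Origin on the bench under the spindle's upright axis, z up. The bridge runs along the frame's y; lock pin, its guide block and keeper flap lie on the -y side. The base reaches from y = -185 to +80 mm and x = -55 to +55 mm. It cannot move.
- spindle (a joint): Spindle angle (rad), growing anticlockwise from above. Thread 14 mm a turn: clockwise screws it down. 0 = cross hole level and in line with the pin, crank arm towards the press's +y (away from the pin); else the arm points at this angle from +y. Starts 1 to 2 turns above 0, where the hole is too high (7 mm per half turn). Stop at -0.9. Friction 0.06 N m; stays where left.
- cross_hole (a point): Centre of the cross hole, 11 mm in diameter, through the spindle's square steel neck (28 x 28 mm, 24 mm high) just below the crank arm. The hole runs along the crank arm (the point's y). On the spindle's axis; 105 mm above the bench when level with the pin, higher before.
- crank_handle (a point): A point inside the black upright crank handle, 30 mm above its lower end, 20 mm below its top. The handle is round, 17 to 19 mm thick, 50 mm tall, turns freely on its own axis and stands 42 mm from the spindle's axis. With the spindle at 0 this point is 165 mm above the bench; it rises and falls with the spindle.
- lockpin (a joint): Travel of the captive lock pin (m): 0 = drawn back (at the start), 0.040 = fully home through the cross hole. It slides to the press's +y; 1.5 N of friction, stays where left. The pin is 8 mm thick with a round nose and meets solid steel unless the hole is within about 0.2 rad and 1.5 mm of its line.
- pin_knob (a point): A point inside the pin's upright dark steel knob, on its axis, 15 mm below its top. The knob is 16 mm thick and stands from 98 to 145 mm above the bench. It lies at the press's x = 0, y = -135 mm when drawn back and -95 mm when home; the guide block ends at y = -62 mm. Most room for fingers: one on each side across the slide.
- pin_tip (a point): The tip of the lock pin's nose, 105 mm above the bench, at the press's y = -22 mm when drawn back and +18 mm when home.
- flap (a joint): Angle of the keeper flap (rad): 0 = flat over the pin's track behind the knob, its top 122 mm above the bench. It starts standing at 1.5 to 1.9 (1.57 = upright, more leans to the press's -y) and opens to 2.0 at most. Stays where left: 0.04 N m of friction. It cannot lie flat while the pin is drawn back: the knob is then under it.
- flap_edge (a point): Middle of the keeper flap's free edge: a steel plate 46 mm wide (along the press's x, centred on x = 0), 4 mm thick, 54 mm from hinge line to this edge, with a 6 mm lip at the edge (downward when flat). The hinge line runs along the press's x at y = -168 mm, 120 mm above the bench, at the far end of the bridge from the crank; flat, the edge lies at y = -114 mm.
- amber_bottle: Small amber bottle with a black cap, 28 x 28 x 61 mm, loose, beside the press on the robot's side. Leave alone. Origin at the centre of its underside.
- timer: Countdown timer on its foot, 54 x 62 x 62 mm, loose, at the left end of the press. Leave alone. Origin at the underside.
- petri: Clear round petri dish, 89 mm wide, 15 mm high, loose. Leave alone. Origin at the centre of its underside.
- wash_bottle: White wash bottle, 73 mm thick, 180 mm tall, loose, at the right. Leave alone. Origin at the centre of its underside.
- marker: Marker pen lying on the bench, 132 mm long, loose. Leave alone. Origin at its middle.
- note_block: Block of note paper, 42 x 43 x 20 mm, loose, at the left. Leave alone. Origin at the centre of its underside.

How it is judged:
By the outcome, as a careful person would: the job done as asked, in the order asked, and still so for the second after the job is handed in, with the robot touching nothing.
It also fails if it takes over 66 s, if anything falls off the work surface, if the arm or the gripper's body presses on something with over 40 N, if the wrist force passes 120 N, or if a joint passes its speed limit or range.

## Robot

A 6-joint arm with a two-finger parallel gripper is mounted at the origin on a cart in front of the work surface, level with it; the furniture and walls round the work are solid. World frame = base frame: x ahead of the robot, y to its left, z up, the work surface at z = 0. Lengths are in m, angles in rad, forces in N, time in s.
With the tool pointing down it reaches from about 0.15 to 0.775 m from the base axis. Payload 6.1 kg.
Tool frame: the origin (TCP) lies between the finger pads; the fingertips stand tip_extent ahead of it and the grasp point (between the pads) lies 5 mm behind it (tip_extent is the distance from the TCP to the fingertips, in m); z points along the fingers, y is the line along which they close (so a half turn about z gives the same grasp; the last joint's range is limited). The gripper opens to 85 mm and grips with 20 to 120 N. Pads are 22 mm wide; open, the fingers measure 114 mm over their backs; the gripper's body (76 mm by 85 mm) begins 54 mm behind the grasp point. The pads swing forward as they close: fully open they stand 13 mm farther back than shut.
Start: joints at [0, 0.126, -0.04, 1.405, 0, 1.571], TCP at [0.525, -0, 0.245] pointing down, gripper open.
Joint ranges: [-2.72, 2.72], [-0.95, 1.95], [-1.27, 1.35], [-1.78, 2.02], [-1.46, 1.47], [-3.14, 3.14]. Speed limits (rad/s): [2.39, 2.39, 3.01, 3.14, 3.14, 3.14].

## Interface

Orientations are given as a rotation vector (axis times angle).
In Python, from bench import * gives the robot as it stands.
- The arm moves only by the shell command python3 -m crank 'ROWS'. ROWS is text: rows parted by semicolons, each of 5 numbers parted by spaces: the shift along the tool's x, y, z in m, then the turn about the tool's z in degrees, then the opening, from 0 (shut) to 1 (fully open). A call has 1 to 20 rows; each row shifts and turns the commanded pose from where the row before left it, along the tool's axes as they then stand; what a row does not reach is not made up. A row lasts 1/12 s, in which the tool goes at most 41.7 mm and 7.16 degrees, less where a joint would pass 70% of its speed; a pose out of reach is approached as far as the arm can. A call is refused whole if a number of a shift passes 0.0417 or a number of a turn 7.16, either way. A call with a gripper value outside its range is refused whole. The fingers move at their own pace and stop on an object; the grip force is fixed at half the most. Time passes only in rows, so rows that do not move let the fingers close. It gives the time, the measured TCP pose, the force, the opening and the grip force at its end, in the units of the state.
- get_obs(): the state, without advancing time (a new reading comes with each control period).
- camera(name): name is "scene" or "side" or "wrist"; returns the picture (400x640x3 uint8, blue, green, red); there is no depth.
- camera_params(name): a dict with "fovy" (degrees; the focal length in pixels is half the picture's height over the tangent of half this angle, whatever the lens; pixels are square), "cx", "cy" (the principal point, pixels), "dist" ([k1, k2, p1, p2, k3] as OpenCV has them; the pictures are not rectified), "cam_to_world" (4x4, takes a point from camera to world coordinates); the wrist camera has in their place "mount" (4x4, takes a point from camera to tool coordinates, whose origin is the TCP and whose axes are the flange's). Camera axes: x right, y down, z forward; pixel columns grow to the right and rows downward; lengths in m; the calibration is good to about 2 mm. A picture is of the moment at which its call begins: read the wrist's pose just before it. camera_params takes no time and is no camera call.
- job_done(): hands the job in; it is judged then, once.
Trained networks look in the newest picture that a camera, given by its name, has taken for a name from the list of things; names that differ only in an ending like _2 or _b are one class to them, and where a whole thing is asked for, a point or a joint stands for the part that bears it (a point fixed in the world has none). Each returns a list of dicts, best first, with "p" (0 to 1); they miss things now and then, are a little off and sometimes report something else, mostly with a low value. They report only what shows in the picture. A call takes as long as a camera call.
- masks_of(query, camera): "pixels" (400x640 bool, what is visible of it).
- mark_of(query, camera): "xyz" ([x, y, z] in m, in world coordinates, good to about 4 mm: a listed point, or the origin of a listed thing).
The state is a dict: "t": time; "joint_positions": joint angles; "qd": joint speeds; "joint_torque": joint torques, N m; "tool_pos": TCP position; "orientation": TCP orientation; "force": force on the tool from outside, world axes, zero at the start; "torque": the same for the moment, N m; "finger_gap": finger opening in m; "grip_force": force on a finger pad.
Only numpy, scipy, OpenCV 4.12 (cv2) and the standard library are available. Lean on these libraries where they do the work, as an engineer would, in place of code of your own. Each camera call takes 0.05 s, during which the arm holds its last target. There are 200 camera calls.

## Working session

There is one attempt and no reset: what is moved stays moved. The work goes in short steps, Python scripts to look and compute and a shell command to move; the robot and the scene stay as the last step left them, time stands still between calls to the robot, and variables do not carry over. Pictures are saved under pics/ and viewed, at most 10 in all, crops included, and the job is handed in when it is done.

```bash
mkdir -p pics; ls
python3 - <<'E'
from bench import *
import cv2,numpy as np
o=get_obs();print({k:np.round(v,3) for k,v in o.items()})
a=camera("scene");b=camera("side");cv2.imwrite("pics/a.png",a);cv2.imwrite("pics/b.png",b)
for c in("scene","side"):
  print(c,np.round(camera_params(c)["cam_to_world"],2).tolist())
  for q in["press","cross_hole","crank_handle","pin_knob","pin_tip","flap_edge","amber_bottle","timer","wash_bottle","petri"]:
    print(q,[(np.round(r["xyz"],3).tolist(),round(r["p"],2)) for r in mark_of(q,c)[:2]])
E
```

```text
pics
{'t': np.float64(0.0), 'joint_positions': array([ 0.   ,  0.126, -0.041,  1.405,  0.   ,  1.571]), 'qd': array([-0.001,  0.002,  0.001,  0.001,  0.001, -0.   ]), 'joint_torque': array([-2.0000e-03, -4.3592e+01,  3.5292e+01,  1.7000e-02, -0.0000e+00,
       -0.0000e+00]), 'tool_pos': array([0.525, 0.   , 0.245]), 'orientation': array([-2.221e+00, -2.221e+00,  2.000e-03]), 'force': array([-0.29 ,  0.49 ,  0.034]), 'torque': array([ 0.024, -0.026,  0.003]), 'grip_force': np.float64(0.0), 'finger_gap': np.float64(0.085)}
scene [[-0.89, -0.32, 0.32, 0.01], [-0.45, 0.61, -0.65, 0.77], [0.02, -0.72, -0.69, 1.1], [0.0, 0.0, 0.0, 1.0]]
press [([0.454, -0.177, -0.001], 0.67)]
cross_hole [([0.458, -0.178, 0.13], 0.76)]
crank_handle [([0.495, -0.185, 0.185], 0.42)]
pin_knob [([0.416, -0.06, -0.002], 0.55), ([0.493, -0.182, 0.188], 0.28)]
pin_tip []
flap_edge [([0.463, -0.357, 0.169], 0.63)]
amber_bottle [([0.382, -0.296, 0.0], 0.43)]
timer [([0.414, -0.059, -0.004], 0.49), ([0.399, 0.186, 0.005], 0.21)]
wash_bottle [([0.479, -0.542, 0.001], 0.77)]
petri [([0.394, 0.087, 0.006], 0.68)]
side [[-0.88, -0.25, 0.4, -0.01], [-0.47, 0.49, -0.73, 0.68], [-0.02, -0.84, -0.55, 0.73], [0.0, 0.0, 0.0, 1.0]]
press []
cross_hole [([0.454, -0.184, 0.131], 0.63)]
crank_handle [([0.495, -0.181, 0.191], 0.55), ([0.398, 0.185, 0.003], 0.22)]
pin_knob []
pin_tip []
flap_edge [([0.466, -0.358, 0.172], 0.72)]
amber_bottle [([0.381, -0.291, 0.002], 0.64), ([0.455, -0.18, 0.003], 0.64)]
timer [([0.418, -0.06, -0.002], 0.8)]
wash_bottle [([0.48, -0.543, 0.004], 0.63)]
petri [([0.395, 0.094, -0.003], 0.61), ([0.462, -0.313, 0.132], 0.31)]
```

View pics/a.png

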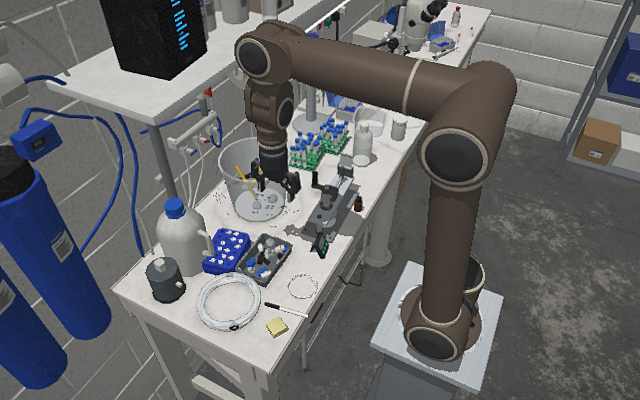

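View pics/b.png

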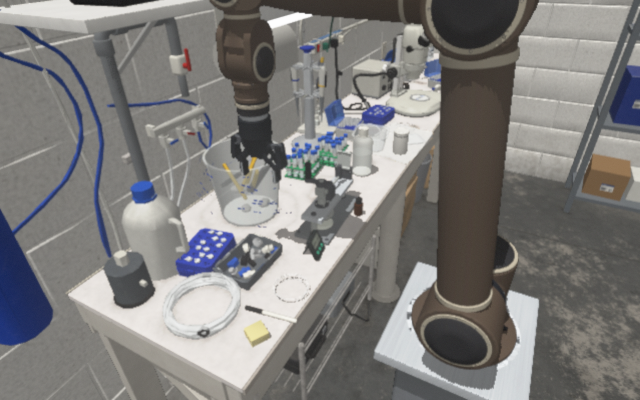

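The press sits around px (330,200) in the scene picture. The spindle is near (0.457,-0.18), the crank arm points to world +x and the flap stands at y≈-0.357, so the press's y is close to world y. I'll go above it for a wrist view.

```bash
python3 -m crank '-0.02 0 -0.02 0 1; -0.03 -0.012 -0.02 0 1;-0.03 -0.012 -0.02 0 1;-0.03 -0.012 -0.02 0 1;-0.03 -0.012 -0.02 0 1;-0.03 -0.012 -0.01 0 1;-0.02 0 0 0 1;0 0 0 0 1;0 0 0 0 1'
cat > h.py <<'E'
from bench import *
import cv2,numpy as np
from scipy.spatial.transform import Rotation as R
def look(name,qs,n=1):
  o=get_obs();im=camera("wrist");cv2.imwrite("pics/%s.png"%name,im)
  print("t",o["t"],"tcp",np.round(o["tool_pos"],4),"F",np.round(o["force"],1))
  for q in qs: print(q,[(np.round(r["xyz"],4).tolist(),round(r["p"],2)) for r in mark_of(q,"wrist")[:2]])
  return o
def proj(o,P):
  c=camera_params("wrist");T=np.eye(4);T[:3,:3]=R.from_rotvec(o["orientation"]).as_matrix();T[:3,3]=o["tool_pos"]
  M=np.linalg.inv(T@np.array(c["mount"]));f=200/np.tan(np.radians(c["fovy"])/2)
  K=np.array([[f,0,c["cx"]],[0,f,c["cy"]],[0,0,1]])
  return cv2.projectPoints(np.atleast_2d(np.float64(P)),cv2.Rodrigues(M[:3,:3])[0],M[:3,3],K,np.array(c["dist"],float))[0].reshape(-1,2)
E
python3 - <<'E'
from h import *
print(np.round(camera_params("wrist")["mount"],3).tolist())
try: print("tip",tip_extent)
except Exception as e: print(e)
look("w1",["press","cross_hole","crank_handle","pin_knob","pin_tip","flap_edge","amber_bottle"])
E
```

```text
t: 1.85
tool_pos: [0.4649, -0.1908, 0.3552]
orientation: [-2.224, -2.219, -0.0]
force: [-0.5, 0.3, -1.2]
finger_gap: 0.0853
grip_force: 0.0
[[0.0, -0.962, -0.274, 0.07], [1.0, 0.0, -0.001, -0.0], [0.001, -0.274, 0.962, -0.128], [0.0, 0.0, 0.0, 1.0]]
tip 0.014
t 1.85 tcp [ 0.4649 -0.1908  0.3552] F [-0.5  0.3 -1.2]
press [([0.454, -0.1769, -0.0004], 0.7), ([0.4945, -0.1822, 0.1917], 0.52)]
cross_hole [([0.4606, -0.1793, 0.1308], 0.95)]
crank_handle [([0.4937, -0.184, 0.1902], 0.93)]
pin_knob [([0.4651, -0.3151, 0.1337], 0.96)]
pin_tip []
flap_edge [([0.4675, -0.3566, 0.1698], 0.81)]
amber_bottle [([0.3875, -0.2931, -0.0015], 0.86), ([0.4535, -0.1764, 0.001], 0.74)]
```

View pics/w1.png

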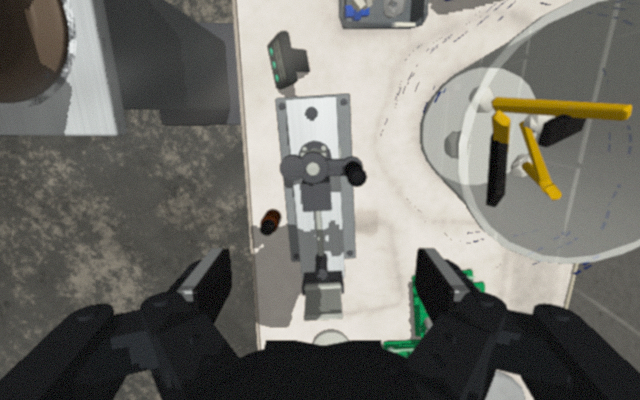

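The wrist view shows the base plate corners near (277,97), (349,94) and (290,260), the handle at (355,175), the knob at (321,268) and the flap at (322,300). A big beaker stands right of x≈430. I'll fit the press pose from an enlarged crop.

Run:
```python
from h import *
im=cv2.imread("pics/w1.png")[85:315,260:380]
cv2.imwrite("pics/w1c.png",cv2.resize(im,None,fx=2.6*1.0,fy=2.6,interpolation=cv2.INTER_CUBIC) if 0 else cv2.resize(np.hstack([im[:120],im[110:230]]),None,fx=3.3,fy=3.3,interpolation=cv2.INTER_CUBIC))
```

```text
(no output)
```

View pics/w1c.png

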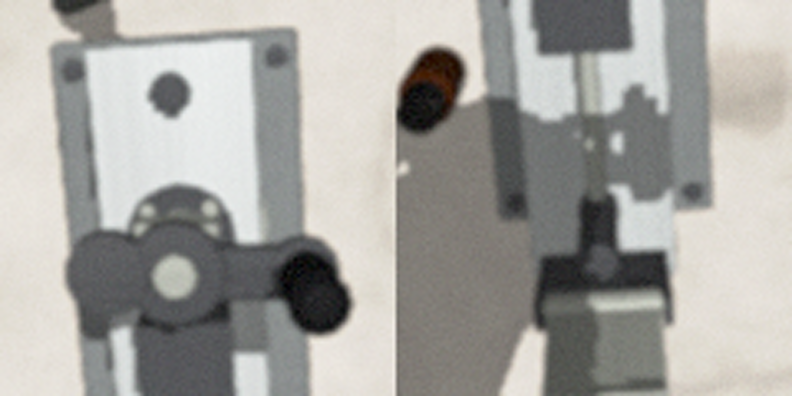

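```bash
cat >> h.py <<'E'
def W(p,P):
  c,s=np.cos(p[2]),np.sin(p[2]);P=np.atleast_2d(P)
  return np.c_[p[0]+c*P[:,0]-s*P[:,1],p[1]+s*P[:,0]+c*P[:,1],P[:,2]]
E
python3 - <<'E'
from h import *
from scipy.optimize import least_squares
o=get_obs()
P=np.array([[-55,80,12],[55,80,12],[-55,-185,12],[55,-185,12],[0,-135,145]])/1e3
u=np.array([[276.1,98.6],[350,94.4],[291.2,260.8],[355.8,258],[322.4,274.4]])
r=least_squares(lambda p:(proj(o,W(p,P))-u).ravel(),[.457,-.18,.04]);print(r.x,r.fun.reshape(-1,2).round(1).tolist())
def f(q):
  a,=q;h=(a)/2/np.pi*.014
  return (proj(o,W(r.x,[-.042*np.sin(a),.042*np.cos(a),.185+h]))-[357.9,176.8]).ravel()
for a0 in(10.5,11,11.5):
  s=least_squares(f,[a0]);print(s.x,s.fun.round(1))
E
```

```text
[ 0.45527599 -0.17888786  0.06088183] [[-0.9, -1.0], [1.1, -1.5], [0.1, 1.8], [0.7, 1.1], [-0.7, 0.5]]
[10.97410653] [ 0.8 -0. ]
[10.97410653] [ 0.8 -0. ]
[10.97410653] [ 0.8 -0. ]
```

```bash
python3 -m crank '0.004 0.01 0.03 0 0.5;0.004 0.01 0.03 0 0.5;0.002 0.01 0.03 0 0.5;0 0 0.01 0 0.5;0 0 0 0 0.5;0 0 0 0 0.5;0 0 0 0 0.5'
python3 - <<'E'
from h import *
o=look("w2",["cross_hole","crank_handle","pin_knob","press"])
print(proj(o,[[.4973,-.1772,.209],[.4937,-.184,.209],[.4973,-.1772,.16]]))
E
```

```text
t: 2.83
tool_pos: [0.4952, -0.1802, 0.2574]
orientation: [2.22, 2.22, 0.002]
force: [-0.1, -0.5, 0.8]
finger_gap: 0.0429
grip_force: 0.0
t 2.8333 tcp [ 0.4952 -0.1802  0.2574] F [-0.1 -0.5  0.8]
cross_hole [([0.4575, -0.1803, 0.1338], 0.6)]
crank_handle [([0.4951, -0.1814, 0.193], 0.63)]
pin_knob [([0.4673, -0.3143, 0.1335], 0.9)]
press [([0.4531, -0.1745, 0.0021], 0.97)]
[[326.38693065 224.45041685]
 [320.50479249 234.8178761 ]
 [325.58941481 201.43723372]]
```

View pics/w2.png

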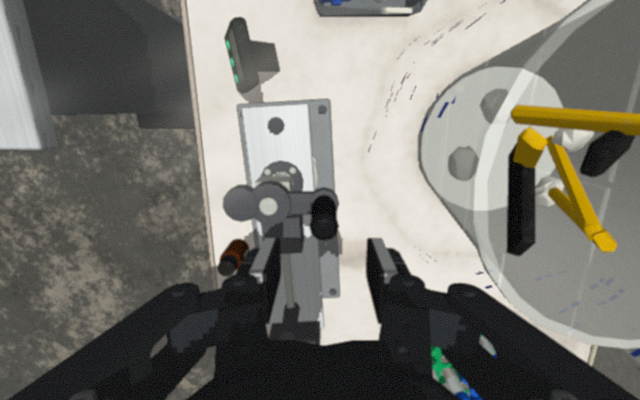

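The handle's top is at px (323,226), about 2 mm from my prediction, and the fingers straddle it. Going down to grasp it.

```bash
python3 -m crank '0.002 0.0005 0.03 0 0.5;0 0 0.025 0 0.5;0 0 0.014 0 0.5;0 0 0 0 0.5;0 0 0 0 0;0 0 0 0 0;0 0 0 0 0;0 0 0 0 0;0 0 0 0 0'
cat > pl.py <<'E'
import numpy as np,sys
cx,cy,x,y,z=map(float,sys.argv[1:6]);n=int(sys.argv[6]);step=float(sys.argv[7])
p0=np.arctan2(y-cy,x-cx);print("phi",np.degrees(p0),"r",np.hypot(y-cy,x-cx))
for i in range(1,n+1):
  a=p0-np.radians(step)*i;b=a+np.radians(step)
  r=.042
  P=lambda t,k:(cx+r*np.cos(t),cy+r*np.sin(t))
  A=P(a,1);B=P(b,1) if i>1 else (x,y)
  print("%.4f %.4f %.4f 0 0;"%(A[1]-B[1],A[0]-B[0],.014*step/360),end="")
print("\nend phi",np.degrees(a))
E
python3 - <<'E'
from bench import *;print(get_obs()["tool_pos"],get_obs()["force"],get_obs()["torque"])
E
python3 pl.py .4545 -.179 .4965 -.178 .188 18 20
```

```text
t: 3.83
tool_pos: [0.4961, -0.1783, 0.1878]
orientation: [2.22, 2.22, 0.001]
force: [-2.0, 0.5, 5.3]
finger_gap: 0.0161
grip_force: 59.0
[ 0.49605342 -0.17829071  0.18783817] [-1.95092284  0.52873459  5.26048648] [0.04910419 0.43257111 0.03731902]
phi 1.3639275316029205 r 0.04201190307519999
-0.0144 -0.0022 0.0008 0 0;-0.0128 -0.0070 0.0008 0 0;-0.0096 -0.0109 0.0008 0 0;-0.0053 -0.0136 0.0008 0 0;-0.0003 -0.0146 0.0008 0 0;0.0047 -0.0138 0.0008 0 0;0.0091 -0.0114 0.0008 0 0;0.0125 -0.0076 0.0008 0 0;0.0143 -0.0029 0.0008 0 0;0.0144 0.0022 0.0008 0 0;0.0128 0.0070 0.0008 0 0;0.0096 0.0109 0.0008 0 0;0.0053 0.0136 0.0008 0 0;0.0003 0.0146 0.0008 0 0;-0.0047 0.0138 0.0008 0 0;-0.0091 0.0114 0.0008 0 0;-0.0125 0.0076 0.0008 0 0;-0.0143 0.0029 0.0008 0 0;
end phi -358.63607246839706
```

```bash
python3 -m crank '-0.0144 -0.0022 0.0008 0 0;-0.0128 -0.0070 0.0008 0 0;0 0 0 0 0'; python3 -m crank '-0.0096 -0.0109 0.0008 0 0;-0.0053 -0.0136 0.0008 0 0;0 0 0 0 0;0 0 0 0 0'
```

```text
t: 4.08
tool_pos: [0.4856, -0.2064, 0.1862]
orientation: [2.222, 2.219, -0.0]
force: [-3.9, -0.4, 6.8]
finger_gap: 0.0165
grip_force: 59.2
t: 4.42
tool_pos: [0.4615, -0.2201, 0.1846]
orientation: [2.221, 2.22, 0.002]
force: [-2.6, 3.1, 6.9]
finger_gap: 0.0166
grip_force: 59.2
```

Forces are small, so the circle is right. Carrying on at 20° a row; φ is now ≈ -79°.

```bash
python3 -m crank '-0.0003 -0.0146 0.0008 0 0;0.0047 -0.0138 0.0008 0 0;0.0091 -0.0114 0.0008 0 0;0.0125 -0.0076 0.0008 0 0;0.0143 -0.0029 0.0008 0 0;0 0 0 0 0;0 0 0 0 0'; python3 -m crank '0.0144 0.0022 0.0008 0 0;0.0128 0.0070 0.0008 0 0;0.0096 0.0109 0.0008 0 0;0.0053 0.0136 0.0008 0 0;0 0 0 0 0;0 0 0 0 0';python3 -m crank '0.0003 0.0146 0.0008 0 0;-0.0047 0.0138 0.0008 0 0;-0.0091 0.0114 0.0008 0 0;-0.0125 0.0076 0.0008 0 0;-0.0143 0.0029 0.0008 0 0;0 0 0 0 0;0 0 0 0 0'
```

```text
t: 5.0
tool_pos: [0.4118, -0.1793, 0.1809]
orientation: [2.219, 2.221, 0.002]
force: [-3.8, 2.0, 9.9]
finger_gap: 0.0165
grip_force: 59.9
t: 5.5
tool_pos: [0.4476, -0.137, 0.1777]
orientation: [2.218, 2.221, 0.007]
force: [1.9, 4.2, 6.4]
finger_gap: 0.0163
grip_force: 59.7
t: 6.08
tool_pos: [0.4962, -0.1798, 0.1737]
orientation: [2.221, 2.218, -0.001]
force: [-2.5, -2.6, 8.7]
finger_gap: 0.0164
grip_force: 60.0
```

```bash
python3 -m crank '-0.0144 -0.0022 0.0008 0 0;-0.0128 -0.0070 0.0008 0 0;-0.0096 -0.0109 0.0008 0 0;-0.0053 -0.0136 0.0008 0 0;-0.0003 -0.0146 0.0008 0 0;0.0047 -0.0138 0.0008 0 0;0.0091 -0.0114 0.0008 0 0;0.0125 -0.0076 0.0008 0 0;0.0143 -0.0029 0.0008 0 0;0 0 0 0 0;0 0 0 0 0';python3 -m crank '0.0144 0.0022 0.0008 0 0;0.0128 0.0070 0.0008 0 0;0.0096 0.0109 0.0008 0 0;0.0053 0.0136 0.0008 0 0;0 0 0 0 0;0.0007 0.0057 0.0003 0 0;0 0 0 0 0;0 0 0 0 0;0 0 0 0 0'
```

```text
t: 7.0
tool_pos: [0.4119, -0.1795, 0.1668]
orientation: [2.218, 2.221, 0.002]
force: [-4.2, 2.6, 12.2]
finger_gap: 0.0163
grip_force: 60.4
t: 7.75
tool_pos: [0.4533, -0.1366, 0.1634]
orientation: [2.218, 2.22, 0.008]
force: [2.4, 4.3, 9.1]
finger_gap: 0.0163
grip_force: 59.9
```

```bash
python3 -m crank '0 -0.0015 0 0 0;0 0 0 0 0;0 0 0 0 0;0 0 0 0 0.5;0 0 0 0 0.5;0 0 0 0 0.5;0 0 0 0 0.5;0 0 -0.03 0 0.5;0 0 -0.035 0 0.5;0 0 -0.035 0 0.5;-0.03 0.002 0 -1 0.5;-0.04 0.004 0 -1 0.5;-0.04 0.004 0 -1 0.5;-0.03 0.002 0 0 0.5;0 0 0 0 0.5;0 0 0 0 0.5;0 0 0 0 0.5'
python3 - <<'E'
from h import *
o=look("w3",["cross_hole","crank_handle","pin_knob","flap_edge"])
for q in["crank_handle","flap_edge"]:
  m=masks_of(q,"wrist");
  if m: v=np.argwhere(m[0]["pixels"]);print(q,m[0]["p"],v.min(0),v.max(0),v.mean(0))
print(proj(o,[[.4515,-.137,.185],[.4635,-.3137,.145],[.465,-.314,.145]]))
E
```

```text
t: 9.17
tool_pos: [0.4647, -0.2765, 0.2607]
orientation: [-2.162, -2.277, 0.0]
force: [1.5, 0.3, 1.2]
finger_gap: 0.0427
grip_force: 0.0
t 9.1667 tcp [ 0.4647 -0.2765  0.2607] F [1.5 0.3 1.2]
cross_hole [([0.4567, -0.1768, 0.1052], 0.71)]
crank_handle []
pin_knob [([0.4613, -0.1806, 0.1052], 0.19)]
flap_edge [([0.4648, -0.3563, 0.1705], 0.68)]
crank_handle 0.7 [  0 301] [ 22 327] [  9.52882704 314.64015905]
flap_edge 0.57 [256 288] [306 346] [281.71033423 317.04379562]
[[312.69573378 -18.19154233]
 [319.50439655 240.57558116]
 [321.23959692 240.9846241 ]]
```

View pics/w3.png

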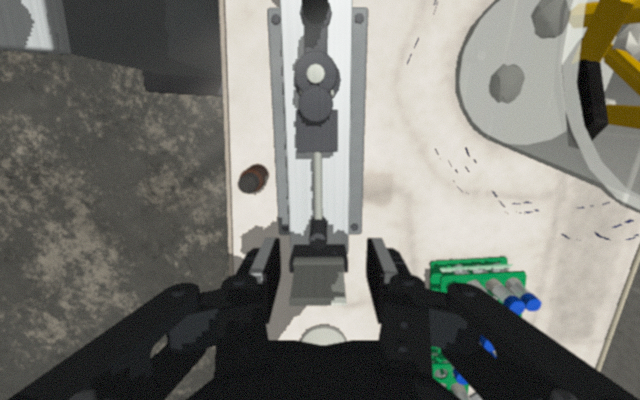

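The crank arm now lies along the press axis: handle (314,10), hub (316,73), pin (317,180), knob (319,235). The cross-hole mark reads z 0.105. Going down on the knob.

```bash
python3 -m crank '-0.02 -0.001 0.02 0 0.5;-0.0145 -0.0015 0.02 0 0.5;0 0 0.03 0 0.5;0 0 0.03 0 0.5;0 0 0.02 0 0.5;0 0 0.0127 0 0.5;0 0 0 0 0.5;0 0 0 0 0.5'
python3 -m crank '0 0 0 0 0;0 0 0 0 0;0 0 0 0 0;0 0 0 0 0;0 0 0 0 0;0 0 0 0 0'
```

```text
t: 10.18
tool_pos: [0.4641, -0.3107, 0.1283]
orientation: [-2.161, -2.278, 0.0]
force: [-1.1, -0.4, 0.5]
finger_gap: 0.0427
grip_force: 0.0
t: 10.68
tool_pos: [0.4621, -0.3118, 0.1303]
orientation: [-2.163, -2.277, 0.007]
force: [-10.8, 0.0, 8.1]
finger_gap: 0.0142
grip_force: 58.5
```

```bash
python3 -m crank '0 -0.002 0 0 0;0.008 0 0 0 0;0.008 0 0 0 0;0 0 0 0 0'; python3 -m crank '0.008 0 0 0 0;0.008 0 0 0 0;0 0 0 0 0;0 0 0 0 0'
```

```text
t: 11.02
tool_pos: [0.4609, -0.2948, 0.1302]
orientation: [2.162, 2.278, -0.002]
force: [-6.2, 1.0, 6.9]
finger_gap: 0.014
grip_force: 59.0
t: 11.35
tool_pos: [0.4599, -0.279, 0.1303]
orientation: [2.162, 2.278, -0.002]
force: [-7.1, 1.1, 8.0]
finger_gap: 0.014
grip_force: 59.1
```

```bash
python3 -m crank '0.004 -0.001 0 0 0;0.004 0 0 0 0;0.002 0 0 0 0;0 0 0 0 0;0 0 0 0 0'; python3 -m crank '0.002 0 0 0 0;0.001 0 0 0 0;0 0 0 0 0;0 0 0 0 0'
```

```text
t: 11.77
tool_pos: [0.4594, -0.2716, 0.1304]
orientation: [2.16, 2.274, -0.006]
force: [-3.9, -8.1, 4.4]
finger_gap: 0.0148
grip_force: 58.8
t: 12.1
tool_pos: [0.4594, -0.2714, 0.1305]
orientation: [2.159, 2.269, -0.013]
force: [-3.4, -18.8, 1.9]
finger_gap: 0.0139
grip_force: 58.5
```

The pin stopped after 40.4 mm, with the force rising at the end stop, so it is home. I'll release it and go round behind the flap.

```bash
python3 -m crank '-0.0025 0 0 0 0;0 0 0 0 0;0 0 0 0 0.5;0 0 0 0 0.5;0 0 0 0 0.5;0 0 0 0 0.5;0 0 -0.03 0 0.5;0 0 -0.04 0 0.5;0 0 -0.04 0 0.5;0 0 0 0 0;-0.038 0 0 0 0;-0.038 0 0 0 0;-0.038 0 0 0 0;0 0 0 0 0;0 0 0 0 0'
python3 - <<'E'
from h import *
o=look("w4",["cross_hole","pin_knob"])
camera("scene")
for q in["pin_knob","flap_edge"]:print(q,mark_of(q,"scene")[:1])
print(proj(o,[[.4515+.0077,-.2735,.145]]))
E
```

```text
t: 13.35
tool_pos: [0.465, -0.384, 0.2374]
orientation: [-2.164, -2.275, -0.0]
force: [-0.8, 0.5, -0.3]
finger_gap: -0.0005
grip_force: 0.0
t 13.35 tcp [ 0.465  -0.384   0.2374] F [-0.8  0.5 -0.3]
cross_hole []
pin_knob [([0.4614, -0.2744, 0.1335], 0.86)]
pin_knob [{'xyz': [0.462, -0.2755, 0.1319], 'p': 0.62}]
flap_edge [{'xyz': [0.4636, -0.3577, 0.1711], 'p': 0.54}]
[[322.82877639  44.85758785]]
```

View pics/w4.png

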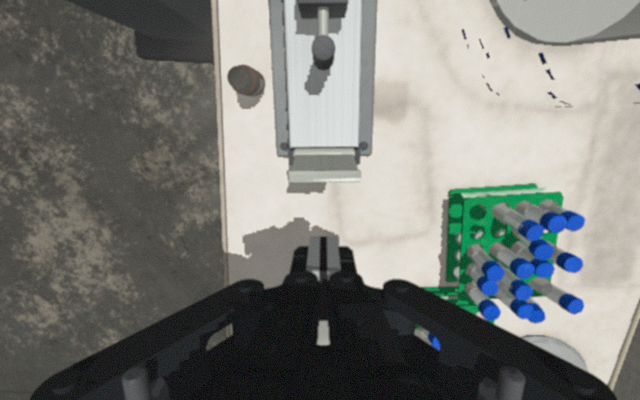

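The knob is home at (322,45), matching the prediction. The flap edge at (323,178) is in front of the closed fingers at (322,260). Going down behind it and pushing.

```bash
python3 -m crank '0 0 0.022 0 0;0 0 0.022 0 0;0 0 0.022 0 0;0 0 0 0 0;0.012 0 0 0 0;0.01 0 0 0 0;0 0 0 0 0'; python3 -m crank '0.008 0 0 0 0;0.008 0 0.002 0 0;0.008 0 0.004 0 0;0 0 0 0 0'
```

```text
t: 14.23
tool_pos: [0.4644, -0.359, 0.1746]
orientation: [2.159, 2.279, 0.001]
force: [0.6, -0.1, 0.5]
finger_gap: 0.0
grip_force: 0.0
t: 14.57
tool_pos: [0.4626, -0.3351, 0.1663]
orientation: [-2.161, -2.28, -0.001]
force: [-0.0, 0.0, -1.0]
finger_gap: -0.0002
grip_force: 0.0
```

```bash
python3 -m crank '0.006 0 0.006 0 0;0.005 0 0.008 0 0;0.003 0 0.008 0 0;0 0 0 0 0;0 0 0 0 0'; python3 -m crank '0 0 0.004 0 0;0 0 0.003 0 0;0 0 0 0 0;0 0 0 0 0'
```

```text
t: 14.98
tool_pos: [0.4614, -0.3223, 0.1433]
orientation: [-2.161, -2.278, 0.001]
force: [0.1, -1.2, 0.5]
finger_gap: 0.0001
grip_force: 0.0
t: 15.32
tool_pos: [0.4618, -0.323, 0.1372]
orientation: [-2.163, -2.278, 0.0]
force: [-1.3, 0.5, -0.4]
finger_gap: -0.0001
grip_force: 0.0
```

Tip at z≈0.123. Pressing the last millimetres until the force rises.

```bash
python3 -m crank '0 0 0.002 0 0;0 0 0 0 0;0 0 0 0 0'; python3 -m crank '0 0 0.0015 0 0;0 0 0 0 0;0 0 0 0 0';python3 - <<'E'
from h import *
camera("scene");print(mark_of("flap_edge","scene")[:1])
E
```

```text
t: 15.57
tool_pos: [0.4621, -0.3231, 0.136]
orientation: [2.162, 2.278, -0.0]
force: [-1.5, 0.2, 4.3]
finger_gap: 0.0001
grip_force: 1.9
t: 15.82
tool_pos: [0.4621, -0.3231, 0.1359]
orientation: [2.161, 2.277, 0.0]
force: [-3.7, 1.4, 12.2]
finger_gap: -0.0
grip_force: 6.1
[{'xyz': [0.4593, -0.2925, 0.1173], 'p': 0.44}]
```

Contact is firm at tip z = 0.122, which is the flap's flat height. I'll back off and check.

```bash
python3 -m crank '0 0 -0.01 0 0;0 0 -0.03 0 0;0 0 -0.04 0 0;0 0 -0.04 0 0;-0.03 0 -0.03 0 0;-0.03 0 0 0 0;0 0 0 0 0;0 0 0 0 0'
python3 - <<'E'
from h import *
o=look("w5",["flap_edge","pin_knob","amber_bottle"])
im=cv2.imread("pics/w5.png");cv2.imwrite("pics/w5c.png",cv2.resize(im[0:230,220:430],None,fx=2.6,fy=2.6,interpolation=cv2.INTER_CUBIC))
p=[.454,-.1788,.06]
print(proj(o,W(p,[[-.023,-.114,.122],[.023,-.114,.122],[0,-.095,.145]])).round(1))
E
```

```text
t: 16.58
tool_pos: [0.4651, -0.3834, 0.2832]
orientation: [-2.164, -2.277, -0.0]
force: [1.0, -0.1, -0.8]
finger_gap: -0.0001
grip_force: 0.0
t 16.5833 tcp [ 0.4651 -0.3834  0.2832] F [ 1.  -0.1 -0.8]
flap_edge [([0.4601, -0.2948, 0.1155], 0.77)]
pin_knob [([0.4583, -0.275, 0.1356], 0.59)]
amber_bottle [([0.3856, -0.2933, 0.0009], 0.83)]
[[297.4  85.5]
 [349.6  85. ]
 [323.3  57.5]]
```

View pics/w5c.png

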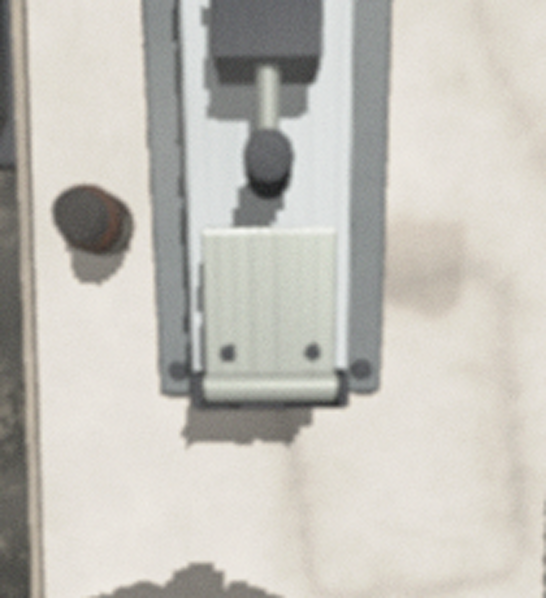

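```bash
python3 -c "from bench import *;print(job_done())"
```

```text
the job is handed in; nothing more can be done
None
```

The job is done and handed in at about 17 s: the spindle was screwed down to the pin's line with the handle away from it, the lock pin pushed home to its stop, and the keeper flap folded flat behind the knob. The gripper is clear of everything, and nothing else on the bench was touched.

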